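Drive spent cartridges out of a purifier block and stack them

TASK

Take the drift from its blue tray and drive every orange (spent) cartridge out of the purifier block with it, pushing from the entry side so that they come out on to the rails; never touch a cartridge with the fingers while it is still in its bore, and leave the blue fresh one where it is. Stack the driven-out cartridges in a pyramid on the bottom row in the steel rack, each saddled squarely in the gap between two below, and lay the drift flat inside its tray again. The bottom row must stay in place and the beaker, flask and bottles may not be knocked away.

Things in the scene. Friction and masses are not known exactly. Their poses are not given: they have to be found in the camera images.
- block: aluminium purifier block, fixed, 290 mm along own x, 70 mm thick along own y (-35 to +35), 106 mm high, caps to 128. Origin: underside, centre. Six round through bores run along own y, axes 70 mm above the bench at own x = -115, -69, -23, +23, +69, +115; top windows show what is in them. The cartridges inside are recessed 2 to 8 mm; a sprung shoe grips each: 8 to 16 N to slide it
- block_entry (a point): middle of the block's entry face (block y = +35 mm) at the height of the bore axes; the drift goes in from this side
- block_bed (a point): the exit side: point at block x = 0, y = -100 mm, 70 mm high. White rails carry on from each bore to y = -165 mm, where a low stop (60 mm high) ends the bed; a cartridge driven out rests on them, axis still 70 mm high. With its centre about level with this point it has 35 mm free beyond either end for the fingers
- drift: the drift: red square grip 60 x 36 x 36 mm with a steel rod of 22 mm diameter and 125 mm length standing out of one end, 0.35 kg, lying flat in its tray. Origin at the centre of the grip, own x points along the rod, tip at x = +155 mm; the grip does not fit into the bores
- drift_tip (a point): centre of the drift's free rod end
- tray: blue open tray for the drift, fixed, 200 x 260 x 18 mm outside, walls and floor 5 mm; origin at its underside, centre; long side along own y
- rack: steel stacking rack, fixed, 181 x 80 mm, origin at its underside, centre; floor 6 mm thick. Four orange cartridges lie side by side in it, axes along own y, centres at own x = -63, -21, +21, +63 mm, 26 mm high; side cheeks 32 mm high, open at both ends (own +y, -y). Saddle places (cartridge centre, y = 0): second row x = -42, 0, +42, 60 mm high; third row x = -21, +21, 94 mm high
- rack_peak (a point): the pyramid's topmost place (cartridge centre): rack x = 0, y = 0, 128 mm high
- spent1: spent (orange, white end bands) cylindrical gas-purifier cartridge, 40 mm diameter, 60 mm long, flat ends, about 0.11 kg; origin at its centre, own x along its axis; starts in one of the bores (axis along the bore); up to two of the five may be absent
- spent2: spent (orange, white end bands) cylindrical gas-purifier cartridge, 40 mm diameter, 60 mm long, flat ends, about 0.11 kg; origin at its centre, own x along its axis; starts in one of the bores (axis along the bore); up to two of the five may be absent
- spent3: spent (orange, white end bands) cylindrical gas-purifier cartridge, 40 mm diameter, 60 mm long, flat ends, about 0.11 kg; origin at its centre, own x along its axis; starts in one of the bores (axis along the bore); up to two of the five may be absent
- spent4: spent (orange, white end bands) cylindrical gas-purifier cartridge, 40 mm diameter, 60 mm long, flat ends, about 0.11 kg; origin at its centre, own x along its axis; starts in one of the bores (axis along the bore); up to two of the five may be absent
- spent5: spent (orange, white end bands) cylindrical gas-purifier cartridge, 40 mm diameter, 60 mm long, flat ends, about 0.11 kg; origin at its centre, own x along its axis; starts in one of the bores (axis along the bore); up to two of the five may be absent
- fresh: fresh (blue, white end bands) cylindrical gas-purifier cartridge, 40 mm diameter, 60 mm long, flat ends, about 0.11 kg; origin at its centre, own x along its axis; in one of the bores, to be left there
- base1: spent orange cylindrical gas-purifier cartridge, 40 mm diameter, 60 mm long, flat ends, about 0.11 kg; origin at its centre, own x along its axis; already lying in the bottom row of the rack at rack x = -63 mm
- base2: spent orange cylindrical gas-purifier cartridge, 40 mm diameter, 60 mm long, flat ends, about 0.11 kg; origin at its centre, own x along its axis; already lying in the bottom row of the rack at rack x = -21 mm
- base3: spent orange cylindrical gas-purifier cartridge, 40 mm diameter, 60 mm long, flat ends, about 0.11 kg; origin at its centre, own x along its axis; already lying in the bottom row of the rack at rack x = 21 mm
- base4: spent orange cylindrical gas-purifier cartridge, 40 mm diameter, 60 mm long, flat ends, about 0.11 kg; origin at its centre, own x along its axis; already lying in the bottom row of the rack at rack x = 63 mm
- beaker: glass beaker, 72 mm wide, 95 mm high, bystander, origin at its underside
- flask: conical glass flask, 84 mm wide, 130 mm high, bystander, origin at its underside
- amber: amber bottle, 72 mm wide, 150 mm high, bystander, origin at its underside
- washbottle: white wash bottle with red cap, 64 mm wide, 160 mm high, bystander, origin at its underside
Things that resemble listed ones, but are neither listed nor needed, are in the scene too. Leave any purple look-alike of the spent2 alone.

How it is judged:
By the outcome, as a careful person would: the job done as asked, in the order asked, and still so for the second after the job is handed in, with the robot touching nothing.
Of spent1, spent2, spent3, spent4, spent5 only 3 to 5 are there at a start; the rules pass over those that are not, and their reading is None.
At some moment in a run one of drift may be knocked a few centimetres aside while the robot is not near it.
Once in a run the grip may slacken for a moment while it holds something.
It also fails if it takes over 210 s, if anything falls off the work surface, if the arm or the gripper's body presses on something with over 40 N, if the wrist force passes 120 N, or if a joint passes its speed limit or range.

ROBOT

A 6-joint arm with a two-finger parallel gripper is mounted at the origin on the work surface. World frame = base frame: x ahead of the robot, y to its left, z up, the work surface at z = 0. Lengths are in m, angles in rad, forces in N, time in s.
With the tool pointing down it reaches from about 0.35 to 0.8 m from the base axis. Payload 7.3 kg.
Tool frame: the origin (TCP) lies at the very end of the fingers, on their centre line; the grasp point (between the pads) lies grasp_offset behind it (grasp_offset is the distance from the TCP to the grasp point, in m); z points along the fingers, x is the direction in which the jaws open and shut, and the axes are right-handed (so a half turn about z gives the same grasp; the last joint's range is limited). The gripper opens to 85 mm and grips with 20 to 120 N. Pads are 22 mm wide; open, the fingers measure 114 mm over their backs; the gripper's body (76 mm by 85 mm) begins 54 mm behind the grasp point. The pads swing forward as they close: fully open they stand 13 mm farther back than shut.
Start: joints at [-1.469, 0.342, 1.524, -0, 1.275, -0.146], TCP at [0.129, -0.509, 0.231] pointing down, gripper open.
Joint ranges: [-2.53, 2.53], [-0.77, 2.02], [0.04, 2.7], [-1, 4.14], [0.28, 2.66], [-3.11, 3.11]. Speed limits (rad/s): [2.57, 2.57, 3.14, 3.14, 3.14, 3.14].

INTERFACE

Orientations are given as a unit quaternion [x, y, z, w].
In Python, from bench import * gives the robot as it stands.
- The arm moves only by the tool arm_command, never from a script. Its argument "deltas" is a list of rows, each a list of 5 numbers: the shift along the tool's x, y, z in m, then the turn about the tool's z in degrees, then the closure, from -1 (fully open) to 1 (shut). A call has 1 to 12 rows; each row is the pose to reach, as a shift and turn from the pose measured when the call began, along the tool's axes at that moment; what a row does not reach only later rows make up. A row lasts 1/8 s, in which the tool goes at most 62.5 mm and 10.7 degrees, less where a joint would pass 70% of its speed; a pose out of reach is approached as far as the arm can. A call with a gripper value outside its range is refused whole. The fingers move at their own pace and stop on an object; "newtons" is the grip in N (left out, the last holds). Time passes only in rows, so rows that repeat a pose let the fingers close. It gives the time, the measured TCP pose, the force and the opening at its end, in the units of the state.
- get_obs(): the state, without advancing time (a new reading comes with each control period).
- camera(name): name is "scene" or "top" or "wrist"; returns a dict with "image" (480x640x3 uint8, red, green, blue), "intrinsics" (3x3 intrinsics, pixels), "R" (3x3) and "t" (3): a world point X has camera coordinates R X + t; the wrist camera has in their place "tool_from_camera" (4x4, takes a point from camera to tool coordinates, whose origin is the TCP and whose axes are the tool frame's). Camera axes: x right, y down, z forward; pixel columns grow to the right and rows downward; lengths in m; the calibration is good to about 2 mm. A picture is of the moment at which its call begins: read the wrist's pose just before it. There is no depth.
- hand_in(): hands the job in, once; it reports no verdict.
Trained networks look in the newest picture that a camera, given by its name, has taken for a name from the list of things; names that differ only in an ending like _2 or _b are one class to them, and where a whole thing is asked for, a point or a joint stands for the part that bears it (a point fixed in the world has none). Each returns a list of dicts, best first, with "conf" (0 to 1); they miss things now and then, are a little off and sometimes report something else, mostly with a low value. They report only what shows in the picture. A call takes as long as a camera call. They do not tell look-alikes from the thing itself.
- spot_in(camera, thing): "centre" ([x, y, z] in m, in the coordinates of the camera as it stood for that picture, good to about 4 mm: the middle of the surface that is visible of it).
- regions_of(camera, thing): "region" (480x640 bool, what is visible of it).
- spot_point(camera, thing): "centre" ([x, y, z] in m, in the coordinates of the camera as it stood for that picture, good to about 4 mm: a listed point, or the origin of a listed thing).
The state is a dict: "t": time; "q": joint angles; "qd": joint speeds; "joint_efforts": joint torques, N m; "tcp_pos": TCP position; "orientation": TCP orientation; "contact_force": force on the tool from outside, world axes, zero at the start; "wrist_torque": the same for the moment, N m; "gripper_width": finger opening in m.
Only numpy, scipy, OpenCV 4.12 (cv2) and the standard library are available. Lean on these libraries where they do the work, as an engineer would, in place of code of your own. Each camera call takes 0.05 s, during which the arm holds its last target. There are 200 camera calls.

## Working session

There is one attempt and no reset: what is moved stays moved. The work goes in short steps, Python scripts to look and compute and a tool call to move; the robot and the scene stay as the last step left them, time stands still between calls to the robot, and variables do not carry over. Pictures are saved under pics/ and viewed, about 12 in all and at most 16, crops included, and the job is handed in when it is done.

Besides the shell and the picture viewer there is one more tool, called after "Request:" as name([rows], argument=value, ...), one row to a line, values as JSON. arm_command: Moves the arm, as the interface text tells. Its arguments: {"type":"object","properties":{"deltas":{"type":"array","items":{"type":"array","items":{"type":"number"}}},"newtons":{"type":"number"}},"required":["deltas"]}

```bash
mkdir -p pics; ls; cat > h.py <<'E'
from bench import *
import numpy as np, cv2
from scipy.spatial.transform import Rotation as Ro
def cam(n):
    o=get_obs(); c=camera(n)
    if 'R' in c: R,t=np.array(c['R']),np.array(c['t'])
    else:
        T=np.array(c['tool_from_camera']); W=np.eye(4); W[:3,:3]=Ro.from_quat(o['orientation']).as_matrix(); W[:3,3]=o['tcp_pos']
        M=np.linalg.inv(W@T); R,t=M[:3,:3],M[:3,3]
    return c['image'],np.array(c['intrinsics']),R,t
def w(p,R,t): return R.T@(np.array(p)-t)
def pix(X,K,R,t):
    p=K@(R@np.array(X)+t); return p[:2]/p[2]
def ray(u,v,z,K,R,t):
    d=R.T@np.linalg.inv(K)@np.array([u,v,1.]); c=-R.T@t; return c+d*(z-c[2])/d[2]
def save(n,im): cv2.imwrite('pics/'+n+'.png',im[:,:,::-1])
E
python3 - <<'E'
from h import *
o=get_obs(); print({k:np.round(v,3).tolist() for k,v in o.items()}); 
try: print(grasp_offset)
except Exception as e: print(e)
for n in ['top','scene']:
    im,K,R,t=cam(n); save(n+'0',im); print(n,K.round(1).tolist(),(-R.T@t).round(3))
    for th in ['block','block_entry','block_bed','drift','drift_tip','tray','rack','rack_peak','spent1','fresh','beaker','flask','amber','washbottle']:
        for d in spot_point(n,th)[:7]:
            X=w(d['centre'],R,t); print(n,th,round(d['conf'],2),X.round(3),pix(X,K,R,t).round(0))
E
```

```text
pics
{'t': 0.0, 'q': [-1.469, 0.343, 1.525, 0.0, 1.275, -0.146], 'qd': [0.0, 0.001, -0.0, 0.0, -0.0, 0.002], 'joint_efforts': [0.001, -43.367, -24.601, -0.0, 0.008, 0.0], 'tcp_pos': [0.129, -0.509, 0.231], 'orientation': [0.789, -0.614, -0.001, -0.001], 'contact_force': [-0.517, -0.182, 0.393], 'wrist_torque': [0.05, 0.005, 0.036], 'gripper_width': 0.086}
0.0187
top [[620.8, 0.0, 322.9], [0.0, 620.8, 233.8], [0.0, 0.0, 1.0]] [0.275 0.005 1.306]
top block 0.94 [ 0.564 -0.026  0.002] [336. 245.]
top block_entry 0.73 [0.564 0.006 0.067] [321. 239.]
top block_bed 0.7 [ 0.564 -0.129  0.073] [387. 236.]
top block_bed 0.16 [0.703 0.418 0.   ] [133. 189.]
top drift 0.68 [ 0.487 -0.374  0.023] [504. 275.]
top drift 0.67 [0.502 0.438 0.021] [116. 279.]
top drift_tip 0.63 [0.464 0.288 0.022] [187. 295.]
top drift_tip 0.48 [ 0.451 -0.034  0.072] [343. 293.]
top tray 0.84 [0.476 0.38  0.003] [145. 291.]
top tray 0.58 [ 0.537 -0.368  0.026] [499. 251.]
top rack 0.94 [ 0.517 -0.369 -0.004] [497. 263.]
top rack_peak 0.6 [ 0.512 -0.368  0.126] [514. 253.]
top rack_peak 0.26 [0.507 0.436 0.023] [117. 
[... 1354 characters left out ...]
.025  0.071] [302. 213.]
scene rack_peak 0.56 [ 0.519 -0.369  0.129] [151. 204.]
scene spent1 0.6 [ 0.542 -0.03   0.074] [295. 238.]
scene spent1 0.6 [ 0.787 -0.111  0.021] [241. 335.]
scene spent1 0.56 [ 0.632 -0.025  0.075] [292. 266.]
scene spent1 0.56 [ 0.492 -0.033  0.073] [297. 225.]
scene fresh 0.58 [ 0.447 -0.028  0.071] [301. 213.]
scene beaker 0.81 [0.335 0.208 0.004] [396. 211.]
scene flask 0.84 [ 0.736 -0.289  0.001] [166. 315.]
scene flask 0.6 [ 0.579 -0.355  0.026] [158. 254.]
scene flask 0.3 [0.338 0.21  0.005] [397. 211.]
scene amber 0.76 [0.778 0.003 0.   ] [296. 342.]
scene amber 0.16 [ 0.491 -0.031  0.072] [298. 225.]
scene washbottle 0.8 [ 0.706  0.417 -0.002] [494. 332.]
```

```bash
python3 - <<'E'
import cv2
a=cv2.imread('pics/top0.png'); cv2.imwrite('pics/topc.png',cv2.resize(a[100:400,70:560],(784,480),interpolation=cv2.INTER_CUBIC))
a=cv2.imread('pics/scene0.png'); cv2.imwrite('pics/scc.png',cv2.resize(a[130:400,100:560],None,fx=1.7,fy=1.7,interpolation=cv2.INTER_CUBIC))
E
```

```text
(no output)
```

View pics/topc.png

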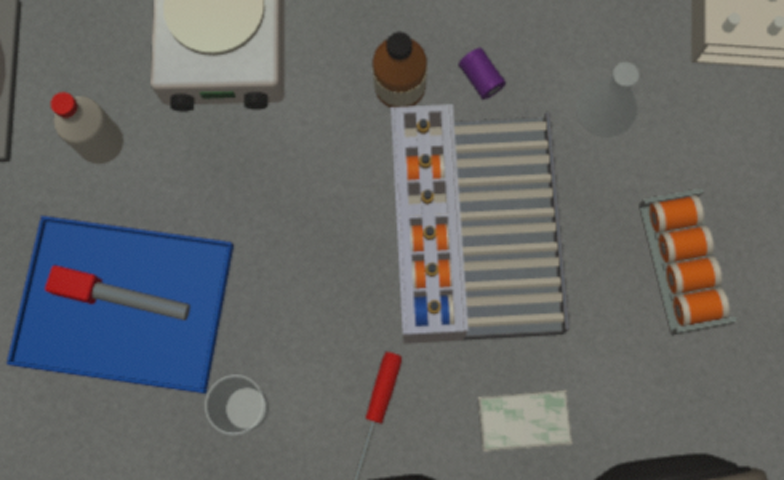

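View pics/scc.png

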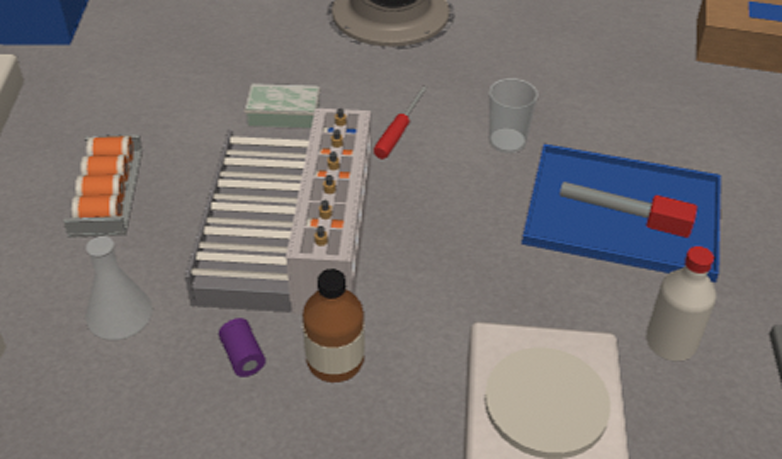

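The pictures show spent cartridges in three bores (top crop about (425,165), (431,236) and (433,272)), with the fresh one at (434,308). The purple look-alike at (482,73), and the screwdriver at (385,388), stay untouched. The drift is in the tray, grip at (72,284) and tip at (187,311). The red-and-steel thing at (385,388) is a screwdriver with a thin shaft and no tray, so it isn't the drift. Next I'll refine the yaws with line segments.

```bash
cat >> h.py <<'E'
def wyaw(o): 
    x=Ro.from_quat(o['orientation']).as_matrix()[:,0]; return np.degrees(np.arctan2(x[1],x[0]))
def go(pts,o=None):
    "pts: list of (x,y,z,tool-x yaw deg); prints tool deltas from now"
    o=o or get_obs(); M=Ro.from_quat(o['orientation']).as_matrix(); y0=wyaw(o)
    for p in pts:
        d=M.T@(np.array(p[:3])-o['tcp_pos']); a=-((p[3]-y0+90)%180-90)
        print('d',(d*1000).round(1),'turn',round(a,1),'rows',int(np.ceil(max(np.linalg.norm(d)/.0625,abs(a)/10.7))))
    print('now',np.round(o['tcp_pos'],4),'yaw',round(y0,1),'w',round(float(o['gripper_width']),4),'t',round(float(o['t']),2),'F',np.round(o['contact_force'],1),'q6',round(float(o['q'][5]),2))
E
python3 - <<'E'
from h import *
im,K,R,t=cam('top'); g=cv2.cvtColor(im,cv2.COLOR_RGB2GRAY)
L=cv2.createLineSegmentDetector().detect(g)[0][:,0]
for th,z in [('block',.106),('rack',.032),('tray',.018),('drift',.03)]:
    ds=regions_of('top',th)
    m=cv2.dilate(ds[0]['region'].astype(np.uint8),np.ones((5,5)))
    if th=='drift':
        for d in ds:
            m0=d['region']; 
            if m0.nonzero()[1].mean()<250: m=cv2.dilate(m0.astype(np.uint8),np.ones((5,5)));break
    print(th)
    for l in L:
        if all(m[int(min(479,l[i+1])),int(min(639,l[i]))] for i in (0,2)):
            a=ray(l[0],l[1],z,K,R,t);b=ray(l[2],l[3],z,K,R,t); n=np.linalg.norm(a-b)
            if n>.05: print(' ',a[:2].round(3),b[:2].round(3),round(n,3),'yaw',(np.degrees(np.arctan2(*(b-a)[1::-1]))%180).round(1))
go([(0.503,.4375,.15,-15)])
E
```

```text
block
  [ 0.429 -0.005] [ 0.501 -0.008] 0.071 yaw 178.2
  [ 0.429 -0.039] [ 0.487 -0.037] 0.059 yaw 2.0
  [0.419 0.005] [ 0.415 -0.12 ] 0.126 yaw 88.4
  [ 0.59  -0.002] [ 0.65  -0.001] 0.06 yaw 1.0
  [ 0.482 -0.187] [ 0.479 -0.072] 0.115 yaw 91.6
  [ 0.614 -0.183] [ 0.611 -0.067] 0.116 yaw 91.6
  [ 0.514 -0.051] [ 0.462 -0.053] 0.052 yaw 1.9
  [ 0.57  -0.183] [ 0.567 -0.068] 0.115 yaw 91.5
  [ 0.669 -0.067] [ 0.671 -0.179] 0.112 yaw 91.4
  [ 0.493 -0.073] [ 0.496 -0.186] 0.113 yaw 91.4
  [ 0.536 -0.072] [ 0.54  -0.186] 0.114 yaw 91.8
  [ 0.595 -0.182] [ 0.591 -0.069] 0.113 yaw 91.6
  [ 0.683 -0.182] [ 0.68  -0.068] 0.115 yaw 91.4
  [ 0.551 -0.184] [ 0.547 -0.07 ] 0.114 yaw 91.7
  [ 0.507 -0.186] [ 0.503 -0.073] 0.113 yaw 91.6
  [ 0.658 -0.173] [ 0.655 -0.067] 0.107 yaw 91.5
  [0.701 0.017] [0.42 0.01] 0.281 yaw 1.4
  [ 0.638 -0.18 ] [ 0.636 -0.068] 0.112 yaw 91.4
  [ 0.438 -0.175] [ 0.435 -0.072] 0.102 yaw 91.5
  [ 0.526 -0.175] [ 0.523 -0.071] 0.104 yaw 91.5
  [ 0.41  -0.183] [0.406 0.006] 0.189 yaw 91.3
  [ 0.449 -0.073] [ 0.452 -0.181] 0.108 yaw 91.6
  [ 0.581 -0.071] [ 0.583 -0.1
[... 639 characters left out ...]
5] 0.153 yaw 8.9
  [ 0.426 -0.413] [ 0.416 -0.353] 0.061 yaw 99.1
tray
  [0.551 0.23 ] [0.361 0.262] 0.193 yaw 170.4
  [0.405 0.52 ] [0.596 0.488] 0.194 yaw 170.4
  [0.358 0.266] [0.401 0.519] 0.257 yaw 80.3
  [0.599 0.485] [0.556 0.233] 0.256 yaw 80.3
  [0.478 0.414] [0.491 0.468] 0.055 yaw 75.8
  [0.59 0.48] [0.406 0.512] 0.187 yaw 170.4
  [0.549 0.241] [0.589 0.476] 0.239 yaw 80.4
  [0.366 0.268] [0.549 0.237] 0.185 yaw 170.4
drift
  [0.471 0.292] [0.504 0.408] 0.12 yaw 74.2
  [0.489 0.411] [0.458 0.296] 0.119 yaw 74.8
  [0.476 0.411] [0.489 0.463] 0.054 yaw 75.8
d [-825.8 -594.9   81.2] turn -60.8 rows 17
now [ 0.1288 -0.509   0.2313] yaw -75.8 w 0.0855 t 1.75 F [-0.1 -0.   0.1] q6 -0.15
```

```bash
python3 - <<'E'
from h import *
go([(0.42,-.2,.28,-45),(0.50,.3,.24,-15),(0.5025,.4375,.22,-15)])
E
```

```text
d [-228.1 -358.1  -48.7] turn -30.8 rows 7
d [-693.2 -558.3   -8.8] turn -60.8 rows 15
d [-825.9 -594.4   11.2] turn -60.8 rows 17
now [ 0.1288 -0.509   0.2313] yaw -75.8 w 0.0855 t 1.75 F [-0.1 -0.   0.1] q6 -0.15
```

Request:
arm_command([
  [-0.228,-0.358,-0.049,-30,-1],
  [-0.228,-0.358,-0.049,-30,-1],
  [-0.228,-0.358,-0.049,-30,-1],
  [-0.228,-0.358,-0.049,-30,-1],
  [-0.228,-0.358,-0.049,-30,-1],
  [-0.228,-0.358,-0.049,-30,-1],
  [-0.228,-0.358,-0.049,-30,-1],
  [-0.69,-0.558,-0.009,-60,-1],
  [-0.69,-0.558,-0.009,-60,-1],
  [-0.69,-0.558,-0.009,-60,-1],
  [-0.69,-0.558,-0.009,-60,-1],
  [-0.69,-0.558,-0.009,-60,-1],
])

```text
t: 3.25
tcp_pos: [0.4699, 0.1094, 0.2556]
orientation: [0.991, -0.137, 0.0, 0.0]
contact_force: [1.6, 1.3, 0.1]
gripper_width: 0.0853
```

```bash
python3 - <<'E'
from h import *
go([(0.48,.38,.25,-15)])
E
```

```text
d [ -64.  -263.1    5.6] turn -0.8 rows 5
now [0.4699 0.1094 0.2556] yaw -15.8 w 0.0853 t 3.25 F [1.6 1.3 0.1] q6 0.35
```

Request:
arm_command([
  [-0.064,-0.263,0.006,-1,-1],
  [-0.064,-0.263,0.006,-1,-1],
  [-0.064,-0.263,0.006,-1,-1],
  [-0.064,-0.263,0.006,-1,-1],
  [-0.064,-0.263,0.006,-1,-1],
  [-0.064,-0.263,0.006,-1,-1],
])

```text
t: 4.0
tcp_pos: [0.4794, 0.3814, 0.2488]
orientation: [0.992, -0.127, 0.0, 0.0]
contact_force: [-0.6, -0.5, -0.1]
gripper_width: 0.0854
```

```bash
cat >> h.py <<'E'
def drift():
    for n in ['wrist','top','scene']:
        im,K,R,t=cam(n); r={}
        for th in ['drift','drift_tip']:
            for d in spot_point(n,th)[:3]:
                X=w(d['centre'],R,t)
                print(n,th,round(d['conf'],2),X.round(4)); r.setdefault(th,X)
        if len(r)==2: v=(r['drift_tip']-r['drift']); print('   dir',np.degrees(np.arctan2(v[1],v[0])).round(1),'len',np.linalg.norm(v).round(3))
        if n=='wrist': wi=im
    return wi
E
python3 - <<'E'
from h import *
save('w1',drift())
go([(0.5025,.4375,.05,-15)])
E
```

```text
wrist drift 0.72 [0.4987 0.4349 0.0234]
wrist drift_tip 0.66 [0.4634 0.2865 0.0242]
   dir -103.4 len 0.153
top drift 0.93 [0.505  0.4358 0.0248]
top drift_tip 0.93 [0.4582 0.2865 0.0204]
top drift_tip 0.68 [ 5.64e-01 -2.64e-02 -1.00e-04]
   dir -107.4 len 0.156
scene drift 0.86 [0.5054 0.4394 0.0225]
scene drift 0.52 [ 0.5126 -0.3716  0.1287]
scene drift_tip 0.86 [0.4621 0.2887 0.0286]
scene drift_tip 0.41 [0.3351 0.2078 0.0029]
   dir -106.0 len 0.157
d [  6.3 -62.  199.9] turn 0.1 rows 4
now [0.4803 0.3792 0.2499] yaw -14.9 w 0.0854 t 4.45 F [-0.2 -0.8  0.2] q6 0.8
```

View pics/w1.png

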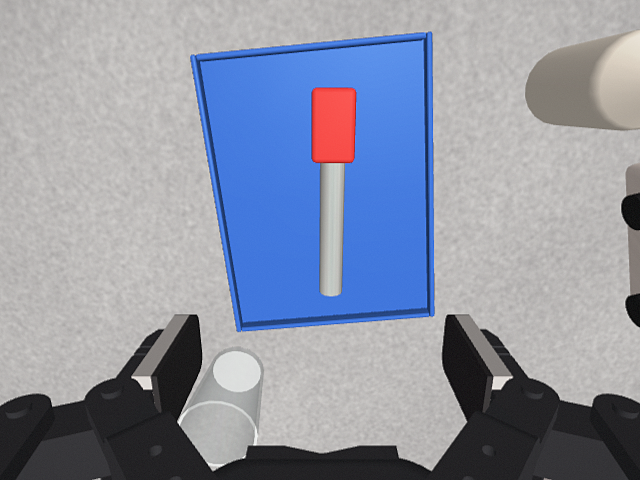

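The wrist picture shows the drift alone in the tray: grip at (333,125), tip at (331,292), lying parallel to the tool's y axis. Now I'll grasp the grip.

Request:
arm_command([
  [0.006,-0.062,0.1,0,-1],
  [0.006,-0.062,0.18,0,-1],
  [0.006,-0.062,0.2,0,-1],
  [0.006,-0.062,0.22,0,-1],
  [0.006,-0.062,0.24,0,-1],
  [0.006,-0.062,0.24,0,-1],
  [0.006,-0.062,0.24,0,1],
  [0.006,-0.062,0.24,0,1],
  [0.006,-0.062,0.24,0,1],
  [0.006,-0.062,0.24,0,1],
  [0.006,-0.062,0.24,0,1],
  [0.006,-0.062,0.24,0,1],
], newtons=80)

```text
t: 5.95
tcp_pos: [0.5032, 0.4383, 0.012]
orientation: [0.992, -0.129, 0.002, -0.001]
contact_force: [0.0, -0.5, 5.4]
gripper_width: 0.0346
```

```bash
python3 - <<'E'
from h import *
go([(0.5025,.4375,.06,-15)])
E
```

```text
d [ -0.4   0.8 -48. ] turn 0.1 rows 1
now [0.5032 0.4383 0.012 ] yaw -14.9 w 0.0346 t 5.95 F [ 0.  -0.5  5.4] q6 0.86
```

```bash
cat >> h.py <<'E'
C=np.array([.562,-.028]); YB=1.5
def B(x,y,z,yaw=YB): 
    a=np.radians(YB); return (*(C+np.array([x*np.cos(a)-y*np.sin(a),x*np.sin(a)+y*np.cos(a)])/1000),z/1000,yaw)
RC=np.array([.5155,-.3685]); YR=9.
def RK(x,y,z):
    a=np.radians(YR); return (*(RC+np.array([x*np.cos(a)-y*np.sin(a),x*np.sin(a)+y*np.cos(a)])/1000),z/1000,YR+90)
E
python3 - <<'E'
from h import *
go([(.503,.438,.13,1.5),B(69,215,130)])
E
```

```text
d [   0.2   -0.  -118. ] turn -16.4 rows 2
d [ 182.4  209.5 -118. ] turn -16.4 rows 5
now [0.5032 0.4383 0.012 ] yaw -14.9 w 0.0346 t 5.95 F [ 0.  -0.5  5.4] q6 0.86
```

Request:
arm_command([
  [0,0,-0.03,0,1],
  [0,0,-0.06,0,1],
  [0,0,-0.118,-4,1],
  [0.09,0.105,-0.118,-8,1],
  [0.13,0.15,-0.118,-12,1],
  [0.182,0.209,-0.118,-16.4,1],
  [0.182,0.209,-0.118,-16.4,1],
  [0.182,0.209,-0.118,-16.4,1],
  [0.182,0.209,-0.118,-16.4,1],
])

```text
t: 7.08
tcp_pos: [0.6256, 0.1867, 0.1295]
orientation: [1.0, 0.012, 0.002, -0.001]
contact_force: [-0.9, -0.4, -3.8]
gripper_width: 0.0346
```

```bash
python3 - <<'E'
from h import *
go([B(69,215,60),B(69,190,60)]); save('w2',drift())
im,K,R,t=cam('scene'); save('s2',cv2.resize(im[150:400,180:480],None,fx=2.3,fy=2.3))
for d in spot_point('scene','block_entry')[:1]+spot_point('scene','block')[:1]+spot_point('scene','block_bed')[:1]: print(w(d['centre'],R,t).round(4))
E
```

```text
d [-0.4 -1.9 69.5] turn -0.2 rows 2
d [-0.3 23.1 69.4] turn -0.2 rows 2
now [0.6256 0.1867 0.1295] yaw 1.3 w 0.0346 t 7.08 F [-0.9 -0.4 -3.8] q6 0.15
wrist drift 0.61 [0.6244 0.1811 0.1402]
wrist drift 0.26 [ 0.7704  0.0021 -0.0013]
top drift_tip 0.89 [0.6274 0.0347 0.1406]
scene drift 0.95 [0.6266 0.1903 0.1454]
scene drift_tip 0.94 [0.6253 0.035  0.1442]
scene drift_tip 0.72 [0.774  0.0023 0.0018]
   dir -90.5 len 0.155
[0.5608 0.0095 0.0755]
[ 0.5582 -0.0312  0.0041]
[ 0.5655 -0.1275  0.0722]
```

View pics/w2.png

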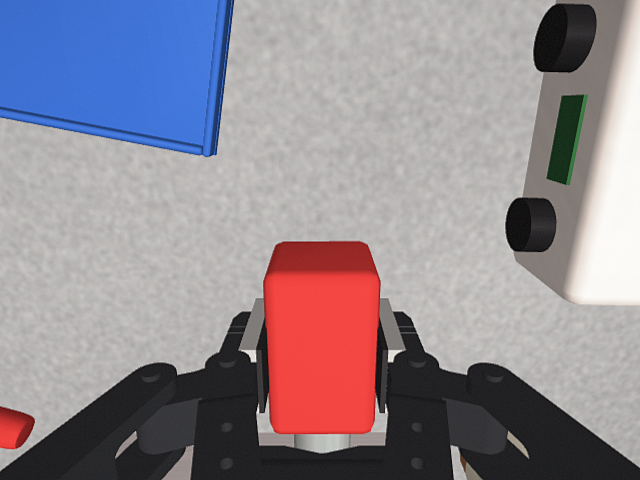

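Request:
arm_command([
  [0,0,0.03,0,1],
  [0,0,0.06,0,1],
  [0,0,0.0715,0,1],
  [0,0,0.0715,0,1],
  [0,0,0.0715,0,1],
])

```text
t: 8.35
tcp_pos: [0.6263, 0.1899, 0.0599]
orientation: [1.0, 0.014, 0.003, -0.001]
contact_force: [0.9, 1.0, -3.2]
gripper_width: 0.0351
```

```bash
python3 - <<'E'
from h import *
go([B(69,172,58),B(69,82,58)]); drift()
im,K,R,t=cam('scene'); save('s3',cv2.resize(im[180:360,220:440],None,fx=3.2,fy=3.2))
E
```

```text
d [-1.  44.1  1.8] turn 0.1 rows 1
d [ -1.1 134.1   1.6] turn 0.1 rows 3
now [0.6263 0.1899 0.0599] yaw 1.6 w 0.0351 t 8.35 F [ 0.9  1.  -3.2] q6 0.15
wrist drift 0.82 [0.6223 0.1832 0.0738]
top drift_tip 0.77 [0.6251 0.0313 0.0706]
scene drift 0.69 [0.6256 0.1923 0.0724]
scene drift_tip 0.73 [0.6283 0.0346 0.0755]
   dir -89.0 len 0.158
```

View pics/s3.png

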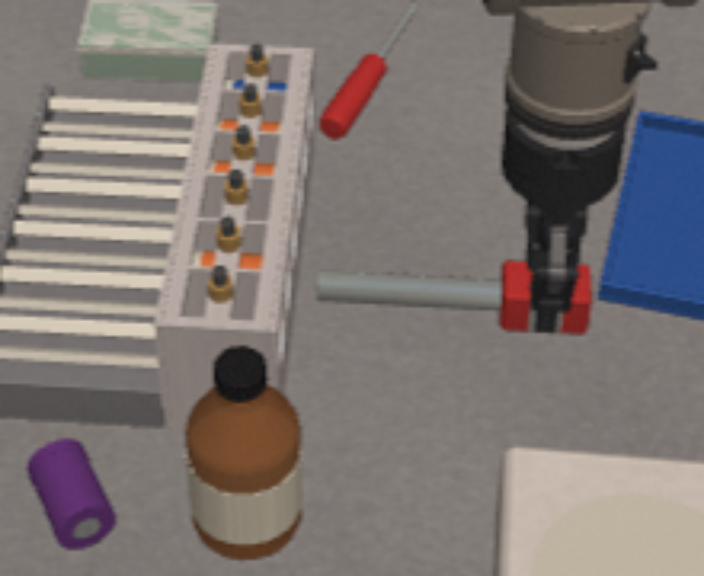

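Request:
arm_command([
  [-0.001,0.01,0.002,0,1],
  [-0.001,0.022,0.002,0,1],
  [-0.001,0.034,0.002,0,1],
  [-0.001,0.046,0.002,0,1],
  [-0.001,0.055,0.002,0,1],
])

```text
t: 9.48
tcp_pos: [0.6257, 0.1365, 0.0568]
orientation: [1.0, 0.013, 0.002, -0.003]
contact_force: [-0.9, 12.1, -3.8]
gripper_width: 0.035
```

```bash
python3 - <<'E'
from h import *
go([B(69,84,58)]); 
E
```

```text
d [ 1.  78.8 -1.7] turn 0.0 rows 2
now [0.6257 0.1365 0.0568] yaw 1.5 w 0.035 t 9.47 F [-0.9 12.1 -3.8] q6 0.06
```

Request:
arm_command([
  [0.001,0.01,-0.001,0,1],
  [0.001,0.02,-0.001,0,1],
  [0.001,0.03,-0.001,0,1],
  [0.001,0.04,-0.001,0,1],
  [0.001,0.05,-0.001,0,1],
  [0.001,0.06,-0.001,0,1],
  [0.001,0.07,-0.001,0,1],
  [0.001,0.079,-0.001,0,1],
  [0.001,0.079,-0.001,0,1],
])

```text
t: 10.6
tcp_pos: [0.629, 0.0566, 0.0574]
orientation: [1.0, 0.013, 0.003, -0.003]
contact_force: [0.5, 0.0, -4.2]
gripper_width: 0.0346
```

```bash
cat >> h.py <<'E'
def sp():
    for n in ['top','scene']:
        im,K,R,t=cam(n); p=[]
        for d in spot_point(n,'spent1')[:12]:
            if d['conf']<.3: continue
            X=w(d['centre'],R,t); a=np.radians(-YB); v=(X[:2]-C)*1000
            p.append((round(d['conf'],2),*X.round(3),'blk',round(v[0]*np.cos(a)-v[1]*np.sin(a)),round(v[0]*np.sin(a)+v[1]*np.cos(a))))
        for q in sorted(p,key=lambda q:q[2]): print(n,*q)
E
python3 - <<'E'
from h import *
go([B(69,84,58),B(69,205,58),B(-23,205,58)]);sp()
E
```

```text
d [-0.2 -1.2 -0.6] turn -0.0 rows 1
d [-3.000e-01 -1.222e+02  1.000e-01] turn -0.0 rows 2
d [ -92.3 -122.1   -0.4] turn -0.0 rows 3
now [0.629  0.0566 0.0574] yaw 1.5 w 0.0346 t 10.6 F [ 0.5  0.  -4.2] q6 -0.06
top 0.53 0.579 -0.363 0.021 blk 8 -335
top 0.76 0.633 -0.13 0.069 blk 68 -104
top 0.74 0.786 -0.111 0.017 blk 222 -88
top 0.55 0.453 -0.033 0.069 blk -109 -2
top 0.59 0.497 -0.03 0.071 blk -65 0
top 0.79 0.538 -0.027 0.066 blk -24 1
scene 0.76 0.636 -0.131 0.076 blk 72 -105
scene 0.96 0.786 -0.11 0.022 blk 221 -88
scene 0.39 0.632 -0.102 0.073 blk 68 -75
scene 0.54 0.49 -0.033 0.072 blk -72 -3
scene 0.45 0.544 -0.029 0.075 blk -18 -1
```

Request:
arm_command([
  [0,-0.04,0,0,1],
  [0,-0.09,0,0,1],
  [0,-0.122,0,0,1],
  [0,-0.122,0,0,1],
  [-0.045,-0.122,0,0,1],
  [-0.092,-0.122,0,0,1],
  [-0.092,-0.122,0,0,1],
  [-0.092,-0.122,0,0,1],
])

```text
t: 11.8
tcp_pos: [0.5349, 0.1769, 0.0584]
orientation: [1.0, 0.013, 0.004, -0.003]
contact_force: [1.4, 0.5, -4.2]
gripper_width: 0.035
```

```bash
python3 - <<'E'
from h import *
go([B(-23,205,58),B(-23,140,58),B(-23,85,58)]);drift()
E
```

```text
d [-1.2  0.6  0.3] turn 0.0 rows 1
d [-1.3 65.6 -0.1] turn 0.0 rows 2
d [ -1.3 120.6  -0.4] turn 0.0 rows 2
now [0.5349 0.1769 0.0584] yaw 1.5 w 0.035 t 11.8 F [ 1.4  0.5 -4.2] q6 0.15
wrist drift 0.76 [0.5336 0.1743 0.072 ]
top drift_tip 0.71 [0.5366 0.0209 0.0669]
top drift_tip 0.26 [0.561  0.0079 0.0676]
scene drift 0.7 [0.5345 0.179  0.07  ]
scene drift_tip 0.98 [0.5381 0.0213 0.0727]
   dir -88.7 len 0.158
```

Request:
arm_command([
  [-0.001,0.02,0,0,1],
  [-0.001,0.04,0,0,1],
  [-0.001,0.05,0,0,1],
  [-0.001,0.06,0,0,1],
  [-0.001,0.07,0,0,1],
  [-0.001,0.08,0,0,1],
  [-0.001,0.09,0,0,1],
  [-0.001,0.1,0,0,1],
  [-0.001,0.11,0,0,1],
  [-0.001,0.12,0,0,1],
  [-0.001,0.12,0,0,1],
])

```text
t: 13.62
tcp_pos: [0.5359, 0.0563, 0.0567]
orientation: [1.0, 0.013, 0.002, -0.003]
contact_force: [-0.6, 0.4, -3.2]
gripper_width: 0.0347
```

```bash
python3 - <<'E'
from h import *
go([B(-23,85,58),B(-23,205,58),B(-69,205,58)]);sp()
E
```

```text
d [ 0.8 -0.  -1.3] turn -0.0 rows 1
d [   0.8 -120.    -0.6] turn -0.0 rows 2
d [ -45.2 -120.    -0.8] turn -0.0 rows 3
now [0.5359 0.0563 0.0567] yaw 1.5 w 0.0347 t 13.62 F [-0.6  0.4 -3.2] q6 -0.07
top 0.95 0.635 -0.128 0.067 blk 71 -102
top 0.76 0.54 -0.126 0.069 blk -25 -97
top 0.9 0.787 -0.109 0.017 blk 223 -87
top 0.53 0.492 -0.029 0.075 blk -70 1
top 0.61 0.561 0.008 0.067 blk 0 36
scene 0.7 0.542 -0.13 0.075 blk -23 -102
scene 0.84 0.636 -0.129 0.075 blk 72 -103
scene 0.86 0.784 -0.111 0.024 blk 220 -89
scene 0.58 0.493 -0.034 0.077 blk -69 -4
```

Request:
arm_command([
  [0,-0.04,-0.001,0,1],
  [0,-0.09,-0.001,0,1],
  [0,-0.12,-0.001,0,1],
  [0,-0.12,-0.001,0,1],
  [-0.045,-0.12,-0.001,0,1],
  [-0.045,-0.12,-0.001,0,1],
  [-0.045,-0.12,-0.001,0,1],
  [-0.045,-0.12,-0.001,0,1],
])

```text
t: 14.82
tcp_pos: [0.4889, 0.1758, 0.0585]
orientation: [1.0, 0.013, 0.003, -0.003]
contact_force: [-0.3, -0.3, -4.5]
gripper_width: 0.0353
```

```bash
python3 - <<'E'
from h import *
go([B(-69,205,58),B(-69,140,58),B(-69,85,58)]);drift()
E
```

```text
d [-1.3  0.7  0.5] turn 0.0 rows 1
d [-1.3 65.7  0.1] turn 0.0 rows 2
d [ -1.3 120.7  -0.3] turn 0.0 rows 2
now [0.4889 0.1758 0.0585] yaw 1.5 w 0.0353 t 14.82 F [-0.3 -0.3 -4.5] q6 0.16
wrist drift 0.94 [0.4885 0.1725 0.0724]
top drift 0.21 [ 0.5137 -0.3715  0.1267]
top drift_tip 0.63 [0.4904 0.0189 0.0655]
   dir 93.4 len 0.396
scene drift 0.86 [0.4892 0.1761 0.0719]
scene drift_tip 0.83 [0.4906 0.0206 0.074 ]
   dir -89.5 len 0.156
```

Request:
arm_command([
  [-0.001,0.02,0,0,1],
  [-0.001,0.04,0,0,1],
  [-0.001,0.05,0,0,1],
  [-0.001,0.06,0,0,1],
  [-0.001,0.07,0,0,1],
  [-0.001,0.08,0,0,1],
  [-0.001,0.09,0,0,1],
  [-0.001,0.1,0,0,1],
  [-0.001,0.11,0,0,1],
  [-0.001,0.12,0,0,1],
  [-0.001,0.12,0,0,1],
])

```text
t: 16.65
tcp_pos: [0.49, 0.0553, 0.0574]
orientation: [1.0, 0.013, 0.002, -0.003]
contact_force: [0.4, -0.5, -4.0]
gripper_width: 0.0349
```

```bash
python3 - <<'E'
from h import *
go([B(-69,85,58),B(-69,205,58),B(-69,215,130)]);sp()
E
```

```text
d [ 0.8  0.2 -0.6] turn -0.0 rows 1
d [ 7.000e-01 -1.198e+02  1.000e-01] turn -0.0 rows 2
d [   1.1 -130.3  -71.8] turn -0.0 rows 3
now [0.49   0.0553 0.0574] yaw 1.5 w 0.0349 t 16.65 F [ 0.4 -0.5 -4. ] q6 -0.08
top 0.37 0.516 -0.367 -0.003 blk -55 -338
top 0.83 0.497 -0.132 0.073 blk -67 -102
top 0.56 0.634 -0.131 0.066 blk 69 -104
top 0.76 0.54 -0.128 0.069 blk -25 -100
top 0.77 0.781 -0.11 0.021 blk 217 -88
scene 0.66 0.494 -0.134 0.077 blk -71 -104
scene 0.87 0.542 -0.131 0.076 blk -23 -102
scene 0.84 0.634 -0.131 0.073 blk 69 -105
scene 0.66 0.785 -0.11 0.023 blk 221 -88
```

```bash
python3 - <<'E'
from h import *
go([(.4875,.437,.13,-9.7),(.4875,.437,.014,-9.7)])
E
```

```text
d [   8.3 -381.   -70.2] turn 11.3 rows 7
d [   7.7 -380.3   45.8] turn 11.3 rows 7
now [0.4899 0.0563 0.0574] yaw 1.6 w 0.0351 t 16.85 F [ 0.6 -0.2 -4.1] q6 -0.08
```

Request:
arm_command([
  [0,-0.05,0,0,1],
  [0,-0.1,0,0,1],
  [0,-0.14,0,0,1],
  [0,-0.17,-0.04,0,1],
  [0.004,-0.21,-0.07,4,1],
  [0.008,-0.27,-0.07,8,1],
  [0.008,-0.33,-0.07,11,1],
  [0.008,-0.38,-0.07,11.3,1],
  [0.008,-0.38,-0.07,11.3,1],
  [0.008,-0.38,-0.03,11.3,1],
  [0.008,-0.38,0,11.3,1],
  [0.008,-0.38,0.02,11.3,1],
])

```text
t: 18.35
tcp_pos: [0.4868, 0.4352, 0.0377]
orientation: [0.996, -0.085, 0.001, -0.002]
contact_force: [-0.1, 0.7, -3.3]
gripper_width: 0.0346
```

```bash
python3 - <<'E'
from h import *
go([(.4875,.437,.013,-9.7)]);drift()
E
```

```text
d [ 0.4 -1.8 24.7] turn -0.0 rows 1
now [0.4868 0.4352 0.0377] yaw -9.7 w 0.0346 t 18.35 F [-0.1  0.7 -3.3] q6 0.78
wrist drift 0.62 [0.4853 0.428  0.0532]
top drift 0.66 [0.4903 0.4345 0.0497]
top drift_tip 0.64 [0.4582 0.2838 0.0457]
top drift_tip 0.21 [ 0.5378 -0.3688  0.0233]
   dir -102.0 len 0.154
scene drift 0.86 [0.49   0.4332 0.0557]
scene drift 0.17 [ 0.4944 -0.133   0.0739]
scene drift_tip 0.69 [0.4625 0.2832 0.0545]
   dir -100.4 len 0.152
```

Request:
arm_command([
  [0,-0.001,0.01,0,1],
  [0,-0.001,0.019,0,1],
  [0,-0.001,0.024,0,1],
  [0,-0.001,0.024,0,1],
  [0,-0.001,0.024,0,-1],
  [0,-0.001,0.024,0,-1],
  [0,-0.001,0.024,0,-1],
  [0,-0.001,0.01,0,-1],
  [0,-0.001,-0.04,0,-1],
  [0,-0.001,-0.09,0,-1],
  [0,-0.001,-0.15,0,-1],
  [0,-0.001,-0.19,0,-1],
])

```text
t: 20.3
tcp_pos: [0.4876, 0.4367, 0.2358]
orientation: [0.996, -0.085, 0.005, -0.006]
contact_force: [0.3, 0.6, -0.9]
gripper_width: 0.0854
```

```bash
python3 - <<'E'
from h import *
go([(.47,.12,.24,-45),B(69,-90,200,91.5)]);drift()
E
```

```text
d [ 36.3 315.1  -7.6] turn 35.3 rows 6
d [236.9 520.7  31.7] turn 78.8 rows 10
now [0.4876 0.4367 0.2358] yaw -9.7 w 0.0854 t 20.3 F [ 0.3  0.6 -0.9] q6 0.78
wrist drift 0.94 [0.4883 0.4337 0.0266]
wrist drift_tip 0.75 [0.4617 0.2836 0.0228]
   dir -100.1 len 0.152
top drift 0.67 [0.4886 0.4367 0.0249]
top drift 0.52 [ 0.6363 -0.1284  0.0678]
top drift 0.4 [ 0.5115 -0.3706  0.1278]
top drift_tip 0.59 [0.4609 0.2856 0.0248]
   dir -100.4 len 0.154
scene drift 0.77 [0.49  0.439 0.025]
scene drift_tip 0.74 [ 0.5113 -0.3687  0.001 ]
scene drift_tip 0.61 [0.461  0.2843 0.0297]
   dir -88.5 len 0.808
```

Request:
arm_command([
  [0.036,0.315,-0.008,35,-1],
  [0.036,0.315,-0.008,35,-1],
  [0.036,0.315,-0.008,35,-1],
  [0.036,0.315,-0.008,35,-1],
  [0.036,0.315,-0.008,35,-1],
  [0.237,0.521,0.03,78.8,-1],
  [0.237,0.521,0.03,78.8,-1],
  [0.237,0.521,0.03,78.8,-1],
  [0.237,0.521,0.03,78.8,-1],
  [0.237,0.521,0.03,78.8,-1],
  [0.237,0.521,0.03,78.8,-1],
  [0.237,0.521,0.03,78.8,-1],
])

```text
t: 22.25
tcp_pos: [0.6317, -0.1168, 0.1961]
orientation: [0.716, -0.698, -0.002, -0.003]
contact_force: [-0.3, -0.0, 0.6]
gripper_width: 0.0856
```

```bash
python3 - <<'E'
from h import *
sp();go([B(69,-104,54,91.5)])
im,K,R,t=cam('wrist'); save('w4',im)
for d in spot_point('wrist','spent1'): print(round(d['conf'],2),w(d['centre'],R,t).round(4))
E
```

```text
top 0.56 0.785 -0.111 0.019 blk 221 -89
scene 0.95 0.634 -0.131 0.072 blk 70 -105
scene 0.6 0.495 -0.131 0.072 blk -70 -101
scene 0.61 0.541 -0.13 0.074 blk -24 -102
scene 0.97 0.785 -0.109 0.022 blk 221 -87
d [ 14.9  -0.6 143.4] turn 0.0 rows 3
now [ 0.632  -0.1161  0.1975] yaw -88.5 w 0.085 t 22.45 F [0.5 1.1 0.5] q6 1.24
0.85 [ 0.5429 -0.1276  0.0674]
0.67 [ 0.636  -0.1318  0.0734]
0.56 [ 0.4958 -0.1309  0.075 ]
0.18 [0.774  0.0013 0.    ]
```

View pics/w4.png

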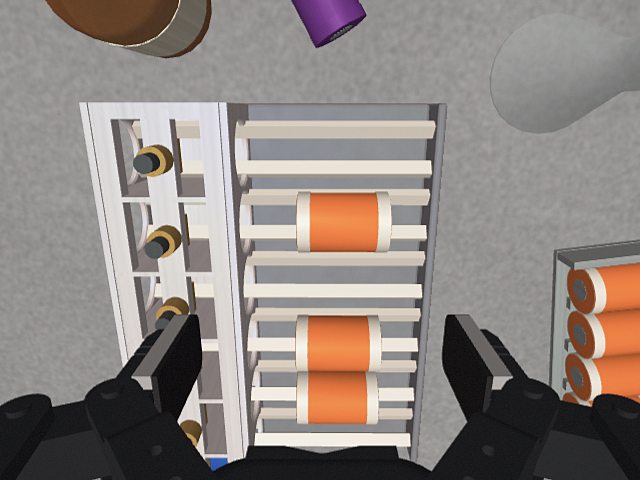

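The wrist picture shows the three driven-out cartridges on the rails at (343,222), (340,342) and (338,398), and the rest of the bed is clear. I'll take the far one (bore +69) first.

Request:
arm_command([
  [0.016,-0.001,0.03,0,-1],
  [0.016,-0.001,0.07,0,-1],
  [0.016,-0.001,0.11,0,-1],
  [0.016,-0.001,0.13,0,-1],
  [0.016,-0.001,0.143,0,-1],
  [0.016,-0.001,0.143,0,-1],
  [0.016,-0.001,0.143,0,1],
  [0.016,-0.001,0.143,0,1],
  [0.016,-0.001,0.143,0,1],
  [0.016,-0.001,0.143,0,1],
  [0.016,-0.001,0.143,0,1],
], newtons=50)

```text
t: 23.92
tcp_pos: [0.635, -0.1317, 0.0561]
orientation: [0.716, -0.698, 0.001, -0.004]
contact_force: [-1.6, 0.0, 6.1]
gripper_width: 0.059
```

```bash
python3 - <<'E'
from h import *
go([RK(-20,0,210),RK(42,0,200)])
E
```

```text
d [ 235.4  144.5 -156.1] turn -7.5 rows 6
d [ 227.3   83.1 -145.6] turn -7.5 rows 5
now [ 0.635  -0.1317  0.0561] yaw -88.5 w 0.059 t 23.93 F [-1.6  0.   6.1] q6 1.21
```

```bash
python3 - <<'E'
from h import *
go([RK(-60,0,230)])
E
```

```text
d [ 240.5  184.1 -176.4] turn -7.5 rows 6
now [ 0.635  -0.1317  0.0561] yaw -88.5 w 0.059 t 23.93 F [-1.6  0.   6.1] q6 1.21
```

Request:
arm_command([
  [0,0,-0.02,0,1],
  [0,0,-0.06,0,1],
  [0,0,-0.11,0,1],
  [0.02,0.02,-0.15,-1,1],
  [0.07,0.05,-0.176,-3,1],
  [0.11,0.085,-0.176,-5,1],
  [0.15,0.115,-0.176,-7.5,1],
  [0.195,0.15,-0.176,-7.5,1],
  [0.24,0.184,-0.176,-7.5,1],
  [0.24,0.184,-0.176,-7.5,1],
  [0.24,0.184,-0.176,-7.5,1],
])

```text
t: 25.3
tcp_pos: [0.4563, -0.3772, 0.2297]
orientation: [0.76, -0.65, 0.001, -0.004]
contact_force: [1.3, 0.5, -1.0]
gripper_width: 0.0595
```

```bash
cat >> h.py <<'E'
def rk(n='wrist',nm=None):
    im,K,R,t=cam(n)
    for th in ['rack','rack_peak','base1']:
        for d in spot_point(n,th)[:8]:
            if d['conf']<.3: continue
            X=w(d['centre'],R,t); a=np.radians(-YR); v=(X[:2]-RC)*1000
            print(n,th,round(d['conf'],2),X.round(4),'rk',round(v[0]*np.cos(a)-v[1]*np.sin(a)),round(v[0]*np.sin(a)+v[1]*np.cos(a)))
    if nm: save(nm,im)
    return im,K,R,t
E
python3 - <<'E'
from h import *
go([RK(42,0,100),RK(42,0,48)]);rk('wrist','w5');rk('scene');rk('top')
E
```

```text
d [   1.2 -100.8  130.5] turn -0.0 rows 3
d [   1.4 -100.4  182.5] turn -0.0 rows 4
now [ 0.4563 -0.3772  0.2297] yaw -81.0 w 0.0595 t 25.3 F [ 1.3  0.5 -1. ] q6 0.59
wrist rack 0.71 [ 0.5166 -0.3702  0.0012] rk 1 -2
wrist rack_peak 0.87 [ 0.511  -0.3722  0.1298] rk -5 -3
wrist base1 0.96 [ 0.5348 -0.3698  0.025 ] rk 19 -4
wrist base1 0.94 [ 0.5737 -0.3579  0.023 ] rk 59 1
wrist base1 0.93 [ 0.4501 -0.3829  0.027 ] rk -67 -4
wrist base1 0.8 [ 0.4919 -0.3725  0.0266] rk -24 0
scene rack 0.69 [ 0.5126 -0.3698 -0.    ] rk -3 -1
scene rack 0.54 [ 0.4496 -0.0299  0.069 ] rk -12 345
scene rack 0.48 [0.3365 0.2096 0.0037] rk -86 599
scene rack_peak 0.6 [ 0.5175 -0.3728  0.1266] rk 1 -5
scene base1 0.83 [ 0.4964 -0.3747  0.027 ] rk -20 -3
scene base1 0.67 [ 0.4484 -0.3817  0.0282] rk -68 -3
scene base1 0.61 [ 0.5778 -0.3575  0.0251] rk 63 1
scene base1 0.59 [ 0.5369 -0.369   0.0288] rk 21 -4
top rack 0.58 [ 0.5119 -0.3671 -0.0024] rk -3 2
top rack 0.34 [ 0.4893 -0.3754  0.0199] rk -27 -3
top rack 0.3 [0.4895 0.437  0.0223] rk 100 800
top rack_peak 0.55 [ 0.5131 -0.3686  0.1259] rk -2 0
top base1 0.87 [ 0.5769 -0.3601  0.0232] rk 62 -1
top base1 0.86 [ 0.537 -0.368  0.027] rk 21 -3
top base1 0.62 [ 0.488  -0.3712  0.0231] rk -28 2
top base1 0.55 [ 0.4542 -0.3779  0.0265] rk -62 0
```

View pics/w5.png

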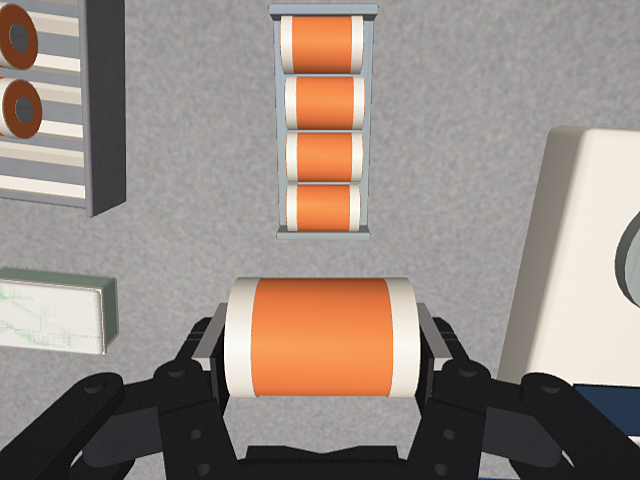

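```bash
sed -i 's/^RC=.*/RC=np.array([.5139,-.3701]); YR=9.2/' h.py; python3 - <<'E'
from h import *
im,K,R,t=cam('wrist')
for d in spot_point('wrist','spent1')[:8]:
    if d['conf']>.2: X=w(d['centre'],R,t); print(round(d['conf'],2),X.round(4))
go([RK(42,0,100),RK(42,0,50)])
E
```

```text
0.72 [ 0.456  -0.3767  0.2473]
d [  2.2 -99.  130.4] turn -0.2 rows 3
d [  2.4 -98.6 180.4] turn -0.2 rows 4
now [ 0.4563 -0.3774  0.2296] yaw -81.0 w 0.0596 t 26.0 F [ 0.6 -0.2 -1.6] q6 0.59
```

Request:
arm_command([
  [0.002,-0.05,0.03,0,1],
  [0.002,-0.099,0.08,0,1],
  [0.002,-0.099,0.12,0,1],
  [0.002,-0.099,0.15,0,1],
  [0.002,-0.099,0.165,0,1],
  [0.002,-0.099,0.174,0,1],
  [0.002,-0.099,0.174,0,1],
])

```text
t: 26.88
tcp_pos: [0.5557, -0.3633, 0.0569]
orientation: [0.76, -0.649, 0.001, -0.004]
contact_force: [0.1, 0.3, -1.0]
gripper_width: 0.0592
```

```bash
python3 - <<'E'
from h import *
go([RK(42,0,46)])
im,K,R,t=cam('scene'); save('s6',cv2.resize(im[150:330,60:280],None,fx=3.2,fy=3.2,interpolation=cv2.INTER_CUBIC))
E
```

```text
d [ 0.   0.4 10.9] turn -0.2 rows 1
now [ 0.5557 -0.3633  0.0569] yaw -81.0 w 0.0592 t 26.88 F [ 0.1  0.3 -1. ] q6 0.71
```

View pics/s6.png

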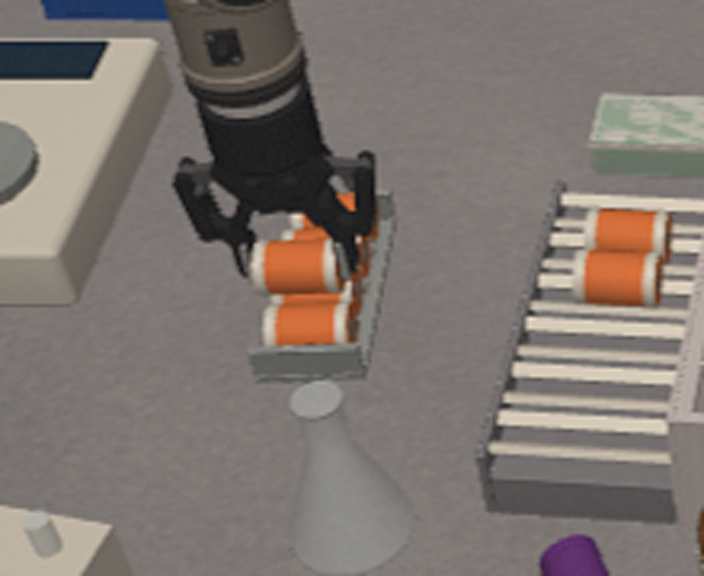

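The scene crop shows the held cartridge at (296,268), over the gap between the two outermost base cartridges. I'll lower it until it touches.

Request:
arm_command([
  [0,0,0.005,0,1],
  [0,0,0.009,0,1],
  [0,0,0.012,0,1],
  [0,0,0.012,0,1],
])

```text
t: 27.42
tcp_pos: [0.5561, -0.3636, 0.0463]
orientation: [0.76, -0.649, 0.002, -0.004]
contact_force: [-2.6, 1.8, 5.3]
gripper_width: 0.0594
```

Request:
arm_command([
  [0,0,0,0,1],
  [0,0,0,0,-1],
  [0,0,0,0,-1],
  [0,0,0,0,-1],
  [0,0,-0.02,0,-1],
  [0,0,-0.06,0,-1],
  [0,0,-0.11,0,-1],
  [0,0,-0.15,0,-1],
])

```text
t: 28.42
tcp_pos: [0.555, -0.3643, 0.1985]
orientation: [0.761, -0.649, 0.003, -0.004]
contact_force: [-0.0, -0.4, -0.5]
gripper_width: 0.0856
```

```bash
python3 - <<'E'
from h import *
go([B(-23,-104,190,91.5),B(-23,-104,54,91.5)]);rk('scene');rk('top');sp()
E
```

```text
d [-230.9  -23.1    8.9] turn 7.5 rows 4
d [-230.8  -21.7  144.9] turn 7.5 rows 5
now [ 0.555  -0.3643  0.1985] yaw -81.0 w 0.0856 t 28.43 F [-0.  -0.4 -0.5] q6 0.71
scene rack 0.77 [ 0.5137 -0.3672  0.0049] rk 0 3
scene rack 0.71 [ 0.4922 -0.1328  0.0739] rk 17 238
scene rack_peak 0.78 [ 0.5179 -0.3715  0.1272] rk 4 -2
scene base1 0.72 [ 0.5782 -0.353   0.0234] rk 66 7
scene base1 0.61 [ 0.4521 -0.3803  0.0304] rk -63 0
scene base1 0.51 [ 0.4952 -0.3735  0.0291] rk -19 0
scene base1 0.36 [ 0.5374 -0.3661  0.0299] rk 24 0
top base1 0.7 [ 0.5741 -0.3633  0.025 ] rk 61 -3
top 0.64 0.539 -0.129 0.068 blk -25 -100
top 0.53 0.496 -0.128 0.076 blk -69 -98
top 0.58 0.784 -0.108 0.02 blk 220 -86
scene 0.64 0.557 -0.361 0.064 blk -14 -333
scene 0.7 0.492 -0.134 0.072 blk -72 -104
scene 0.88 0.543 -0.129 0.073 blk -21 -100
scene 0.98 0.784 -0.11 0.024 blk 219 -87
```

Request:
arm_command([
  [-0.06,-0.006,0.0,4,-1],
  [-0.12,-0.012,0.0,7.5,-1],
  [-0.175,-0.018,0.0,7.5,-1],
  [-0.233,-0.022,0.01,7.5,-1],
  [-0.233,-0.022,0.06,7.5,-1],
  [-0.233,-0.022,0.1,7.5,-1],
  [-0.233,-0.022,0.13,7.5,-1],
  [-0.233,-0.022,0.144,7.5,-1],
  [-0.233,-0.022,0.144,7.5,-1],
  [-0.233,-0.022,0.144,7.5,1],
  [-0.233,-0.022,0.144,7.5,1],
  [-0.233,-0.022,0.144,7.5,1],
])

```text
t: 30.52
tcp_pos: [0.5419, -0.1302, 0.054]
orientation: [0.716, -0.698, 0.003, -0.005]
contact_force: [-1.4, 0.4, 5.8]
gripper_width: 0.0592
```

```bash
python3 - <<'E'
from h import *
go([B(-23,-104,54,91.5),RK(0,0,190),RK(0,0,56)])
E
```

```text
d [ 2.4  0.2 -0. ] turn 0.0 rows 1
d [ 238.7   32.9 -137.1] turn -7.7 rows 5
d [239.1  34.3  -3.1] turn -7.7 rows 4
now [ 0.5419 -0.1302  0.054 ] yaw -88.5 w 0.0592 t 30.52 F [-1.4  0.4  5.8] q6 1.16
```

Request:
arm_command([
  [0,0,-0.02,0,1],
  [0,0,-0.07,0,1],
  [0,0,-0.12,0,1],
  [0.05,0.008,-0.137,-2,1],
  [0.1,0.016,-0.137,-4,1],
  [0.15,0.022,-0.137,-6,1],
  [0.2,0.028,-0.137,-7.7,1],
  [0.239,0.033,-0.12,-7.7,1],
  [0.239,0.033,-0.08,-7.7,1],
  [0.239,0.034,-0.04,-7.7,1],
  [0.239,0.034,-0.02,-7.7,1],
  [0.239,0.034,-0.015,-7.7,1],
])

```text
t: 32.02
tcp_pos: [0.5133, -0.3695, 0.0665]
orientation: [0.762, -0.648, 0.002, -0.005]
contact_force: [-0.2, -0.0, -2.1]
gripper_width: 0.0593
```

```bash
python3 - <<'E'
from h import *
go([RK(0,0,44)]); im,K,R,t=cam('scene')
for d in spot_point('scene','spent1')[:8]:
    if d['conf']>.2: print(round(d['conf'],2),w(d['centre'],R,t).round(4))
E
```

```text
d [ 0.8 -0.3 22.5] turn 0.0 rows 1
now [ 0.5133 -0.3695  0.0665] yaw -80.8 w 0.0593 t 32.02 F [-0.2 -0.  -2.1] q6 0.65
0.93 [ 0.5134 -0.3715  0.0858]
0.79 [ 0.4968 -0.1348  0.0743]
0.74 [ 0.784  -0.1072  0.0234]
0.65 [ 0.5587 -0.3628  0.0622]
```

Request:
arm_command([
  [0.001,0,0.01,0,1],
  [0.001,0,0.017,0,1],
  [0.001,0,0.021,0,1],
  [0.001,0,0.024,0,1],
  [0.001,0,0.024,0,1],
])

```text
t: 32.75
tcp_pos: [0.5146, -0.371, 0.0448]
orientation: [0.762, -0.648, 0.003, -0.005]
contact_force: [-1.6, 1.9, 4.1]
gripper_width: 0.0593
```

Request:
arm_command([
  [0,0,0,0,1],
  [0,0,0,0,-1],
  [0,0,0,0,-1],
  [0,0,0,0,-1],
  [0,0,-0.02,0,-1],
  [0,0,-0.06,0,-1],
  [0,0,-0.11,0,-1],
  [0,0,-0.15,0,-1],
])

```text
t: 33.75
tcp_pos: [0.5132, -0.3716, 0.197]
orientation: [0.762, -0.648, 0.004, -0.005]
contact_force: [0.4, 0.2, -0.0]
gripper_width: 0.085
```

```bash
python3 - <<'E'
from h import *
go([B(-69,-103,190,91.5),B(-69,-103,54,91.5)]);rk('scene');sp()
E
```

```text
d [-238.5  -21.     7.2] turn 7.7 rows 4
d [-238.6  -19.3  143.2] turn 7.7 rows 5
now [ 0.5132 -0.3716  0.197 ] yaw -80.8 w 0.085 t 33.75 F [ 0.4  0.2 -0. ] q6 0.65
scene rack 0.7 [ 0.5109 -0.3688  0.003 ] rk -3 2
scene rack_peak 0.96 [ 0.5142 -0.3683  0.1264] rk 1 2
scene rack_peak 0.58 [0.4765 0.3753 0.0027] rk 82 742
scene base1 0.81 [ 0.5766 -0.358   0.0229] rk 64 2
scene base1 0.5 [ 0.4505 -0.3821  0.0263] rk -65 -2
scene base1 0.49 [ 0.5381 -0.3676  0.033 ] rk 24 -1
scene base1 0.44 [ 0.5674 -0.1267  0.0736] rk 92 232
scene base1 0.42 [ 0.4958 -0.3729  0.0286] rk -18 0
top 0.44 0.512 -0.369 0.057 blk -59 -339
top 0.82 0.55 -0.363 0.06 blk -21 -334
top 0.86 0.495 -0.13 0.072 blk -69 -100
top 0.92 0.782 -0.108 0.02 blk 217 -86
scene 0.84 0.515 -0.369 0.064 blk -56 -340
scene 0.81 0.557 -0.363 0.061 blk -14 -335
scene 0.77 0.493 -0.13 0.072 blk -72 -101
scene 0.82 0.784 -0.11 0.021 blk 220 -88
scene 0.41 0.462 0.286 0.029 blk -92 316
```

Request:
arm_command([
  [-0.06,-0.005,0.0,4,-1],
  [-0.12,-0.01,0.0,7.7,-1],
  [-0.18,-0.015,0.0,7.7,-1],
  [-0.24,-0.02,0.01,7.7,-1],
  [-0.24,-0.02,0.06,7.7,-1],
  [-0.24,-0.02,0.1,7.7,-1],
  [-0.24,-0.02,0.13,7.7,-1],
  [-0.24,-0.02,0.142,7.7,-1],
  [-0.24,-0.02,0.142,7.7,-1],
  [-0.24,-0.02,0.142,7.7,1],
  [-0.24,-0.02,0.142,7.7,1],
  [-0.24,-0.02,0.142,7.7,1],
])

```text
t: 35.65
tcp_pos: [0.4957, -0.1306, 0.0536]
orientation: [0.716, -0.698, 0.003, -0.005]
contact_force: [-1.4, -0.8, 6.3]
gripper_width: 0.0591
```

```bash
python3 - <<'E'
from h import *
go([B(-69,-103,54,91.5),RK(-42,0,190),RK(-42,0,56)])
E
```

```text
d [ 2.1  0.  -0.5] turn 0.0 rows 1
d [ 245.    28.3 -137.6] turn -7.7 rows 5
d [245.5  29.7  -3.6] turn -7.7 rows 4
now [ 0.4957 -0.1306  0.0536] yaw -88.5 w 0.0591 t 35.65 F [-1.4 -0.8  6.3] q6 1.12
```

Request:
arm_command([
  [0,0,-0.02,0,1],
  [0,0,-0.07,0,1],
  [0,0,-0.12,0,1],
  [0.05,0.008,-0.137,-2,1],
  [0.1,0.014,-0.137,-4,1],
  [0.15,0.02,-0.137,-6,1],
  [0.2,0.025,-0.137,-7.7,1],
  [0.245,0.028,-0.12,-7.7,1],
  [0.245,0.029,-0.08,-7.7,1],
  [0.245,0.029,-0.04,-7.7,1],
  [0.245,0.029,-0.02,-7.7,1],
  [0.245,0.029,-0.015,-7.7,1],
])

```text
t: 37.15
tcp_pos: [0.4724, -0.3757, 0.066]
orientation: [0.762, -0.648, 0.002, -0.005]
contact_force: [0.9, 0.3, -1.0]
gripper_width: 0.0592
```

```bash
python3 - <<'E'
from h import *
go([RK(-42,0,44)]); im,K,R,t=cam('scene')
for d in spot_point('scene','spent1')[:8]:
    if d['conf']>.2: print(round(d['conf'],2),w(d['centre'],R,t).round(4))
E
```

```text
d [ 1.2  0.3 22. ] turn 0.0 rows 1
now [ 0.4724 -0.3757  0.066 ] yaw -80.8 w 0.0592 t 37.15 F [ 0.9  0.3 -1. ] q6 0.6
0.91 [ 0.5589 -0.3667  0.0649]
0.9 [ 0.4715 -0.3768  0.0864]
0.81 [ 0.7851 -0.1087  0.023 ]
0.62 [ 0.5168 -0.3732  0.0636]
```

Request:
arm_command([
  [0.001,0,0.01,0,1],
  [0.001,0,0.017,0,1],
  [0.001,0,0.021,0,1],
  [0.001,0,0.024,0,1],
  [0.001,0,0.024,0,1],
])

```text
t: 37.88
tcp_pos: [0.4733, -0.3773, 0.045]
orientation: [0.762, -0.648, 0.003, -0.005]
contact_force: [-5.5, 2.1, 10.5]
gripper_width: 0.0595
```

Request:
arm_command([
  [0,0.001,-0.001,0,1],
  [0,0.001,-0.001,0,1],
  [0,0.001,-0.001,0,-1],
  [0,0.001,-0.001,0,-1],
  [0,0.001,-0.001,0,-1],
  [0,0.001,-0.02,0,-1],
  [0,0.001,-0.06,0,-1],
  [0,0.001,-0.11,0,-1],
  [-0.05,0.03,-0.16,0,-1],
  [-0.11,0.06,-0.18,0,-1],
  [-0.17,0.06,-0.18,0,-1],
])

```text
t: 39.25
tcp_pos: [0.3881, -0.234, 0.2247]
orientation: [0.761, -0.649, 0.005, -0.005]
contact_force: [-0.6, 0.5, 0.6]
gripper_width: 0.0852
```

```bash
python3 - <<'E'
from h import *
go([(.45,0,.25,-80)]);sp();drift()
for n in ['top','scene']:
    im,K,R,t=cam(n)
    for th in ['base1','fresh','beaker','flask','amber','washbottle']:
        for d in spot_point(n,th)[:4]:
            if d['conf']>.5: print(n,th,round(d['conf'],2),w(d['centre'],R,t).round(3))
    save(n+'f',cv2.resize(im[100:400,70:560],(784,480)) if n=='top' else cv2.resize(im[150:330,80:500],None,fx=1.9,fy=1.9,interpolation=cv2.INTER_CUBIC))
E
```

```text
d [-221.2  -98.4  -24.2] turn -0.9 rows 4
now [ 0.3881 -0.234   0.2247] yaw -80.9 w 0.0852 t 39.25 F [-0.6  0.5  0.6] q6 0.69
top 0.72 0.553 -0.363 0.059 blk -18 -335
top 0.74 0.785 -0.111 0.018 blk 221 -89
top 0.35 0.562 -0.027 0.001 blk 0 1
scene 0.85 0.47 -0.381 0.064 blk -101 -350
scene 0.62 0.514 -0.373 0.062 blk -57 -343
scene 0.83 0.555 -0.364 0.065 blk -16 -336
scene 0.89 0.785 -0.11 0.022 blk 221 -88
top drift 0.76 [0.488  0.4398 0.0219]
top drift_tip 0.71 [ 0.3408  0.2131 -0.0021]
top drift_tip 0.66 [0.4641 0.2837 0.0217]
   dir -123.0 len 0.271
scene drift 0.97 [0.4881 0.4387 0.0267]
scene drift 0.52 [ 7.758e-01  2.000e-04 -0.000e+00]
top base1 0.56 [ 0.577 -0.361  0.024]
top fresh 0.64 [ 0.449 -0.029  0.072]
top beaker 0.64 [ 0.338  0.213 -0.001]
top beaker 0.54 [ 0.562 -0.024  0.   ]
top flask 0.56 [ 0.737 -0.279 -0.002]
top amber 0.63 [ 0.449 -0.033  0.072]
top washbottle 0.87 [ 0.704  0.42  -0.   ]
scene base1 0.75 [ 0.582 -0.359  0.025]
scene beaker 0.92 [0.335 0.209 0.003]
scene flask 0.68 [ 0.734 -0.286  0.001]
scene amber 0.7 [0.775 0.002 0.003]
scene washbottle 0.96 [ 0.706  0.416 -0.001]
scene washbottle 0.63 [ 0.56  -0.033  0.003]
```

View pics/scenef.png

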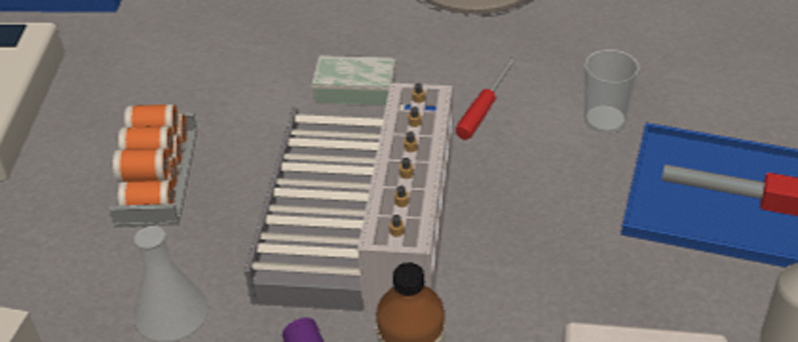

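View pics/topf.png

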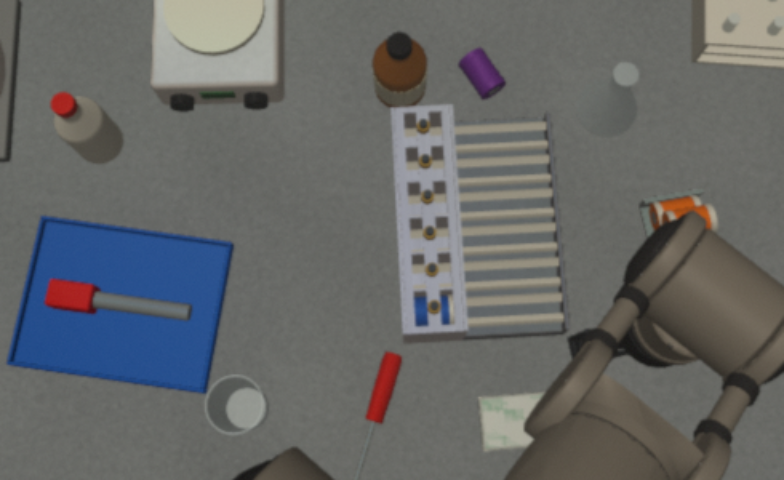

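The scene and top crops show all the bores empty except the fresh one, the drift flat in its tray and the bystanders in place. I'll take one close look at the stack.

```bash
python3 - <<'E'
from h import *
go([RK(-70,0,260)])
E
```

```text
d [153.8 -31.9 -36.7] turn 0.0 rows 3
now [ 0.389  -0.2344  0.2232] yaw -80.8 w 0.0856 t 40.6 F [ 0.9 -0.2 -0.7] q6 0.69
```

Request:
arm_command([
  [0.05,-0.01,-0.037,0,-1],
  [0.1,-0.02,-0.037,0,-1],
  [0.154,-0.032,-0.037,0,-1],
  [0.154,-0.032,-0.037,0,-1],
  [0.154,-0.032,-0.037,0,-1],
])

```text
t: 41.22
tcp_pos: [0.4446, -0.381, 0.2598]
orientation: [0.762, -0.648, 0.002, -0.005]
contact_force: [0.7, 0.5, 0.3]
gripper_width: 0.0856
```

```bash
python3 - <<'E'
from h import *
im,K,R,t=rk('wrist','wf')
im[:]=im
for x in (-42,0,42):
    for s in (-30,30): cv2.circle(im,tuple(int(v) for v in pix(RK(x,s,80)[:3],K,R,t)),2,(0,0,255),-1)
save('wf',cv2.resize(im[0:330,160:500],None,fx=1.7,fy=1.7))
for d in spot_point('wrist','spent1'): print(round(d['conf'],2),w(d['centre'],R,t).round(4))
E
```

```text
wrist base1 0.75 [ 0.4501 -0.383   0.0296] rk -65 -3
wrist base1 0.67 [ 0.5368 -0.3704  0.0264] rk 23 -4
wrist base1 0.66 [ 0.491  -0.3737  0.0282] rk -23 0
wrist base1 0.57 [ 0.5752 -0.3585  0.0208] rk 62 2
0.97 [ 0.4694 -0.3765  0.0625]
0.89 [ 0.5176 -0.3687  0.0599]
0.69 [ 0.5533 -0.3618  0.0637]
```

View pics/wf.png

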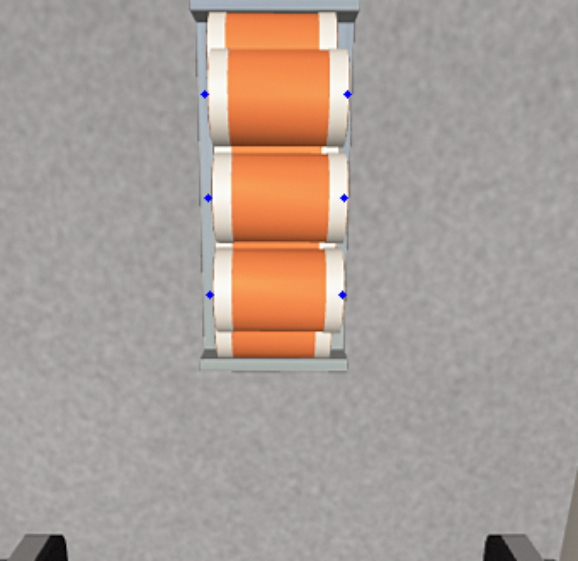

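The stack is square: three cartridges at (280,97), (280,197) and (279,290), each centred between two below and about 2 mm from the marked places. After a last check of the drift I'll hand in.

```bash
python3 - <<'E'
from h import *
drift(); print(hand_in())
E
```

```text
top drift 0.82 [0.488  0.4391 0.024 ]
top drift_tip 0.85 [0.4617 0.2845 0.0243]
   dir -99.7 len 0.157
scene drift 0.7 [0.4883 0.4371 0.027 ]
scene drift_tip 0.88 [0.4616 0.282  0.026 ]
   dir -99.8 len 0.157
the job is handed in; nothing more can be done
None
```

The job is done and handed in after about 42 s of the 210 s allowed.

- **Cartridges:** Three spent cartridges were in the block. I drove each out on to the rails with the drift from the entry side. All three now lie in the second row of the rack, at x = −42, 0 and +42 mm.
- **Stack shape:** With only three cartridges, I took "pyramid" to mean filling the second row, so nothing sits on the third row.
- **Drift:** It was put back in its tray after the pushing and before the stacking, because the gripper had to be free.

**Last checks:**
- **Stack:** The close wrist picture showed each of the three sitting squarely between two below. They are about 2 mm off their marked places along the cartridge axis, with centres at about 60–64 mm height (60 mm expected).
- **Bottom row:** Its four cartridges were measured within about 4 mm of their places, which is within the measuring error.
- **Drift:** It lies flat inside the tray, with grip and tip both about 25 mm above the bench.
- **Rest of the scene:** The fresh cartridge, beaker, flask and bottles are where they started. The purple look-alike has not moved.
- **Placing forces:** While placing the third cartridge, the force reading rose to about 12 N. I moved it back 1 mm before releasing.

No check failed. The few stray detections were clear misreadings that disagreed with the pictures. I noticed no knock to the drift and no slackening of the grip.

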